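# Load the sample carrier under the spring-closed light flap of the measuring bay

## Robot

A 6-joint arm with a two-finger parallel gripper is mounted at the origin on the work surface. World frame = base frame: x ahead of the robot, y to its left, z up, the work surface at z = 0. Lengths are in mm, angles in degrees, forces in N, time in s.
With the tool pointing down it reaches from about 350 to 850 mm from the base axis. Payload 8.1 kg.
Tool frame: the origin (TCP) lies midway between the tips of the shut fingers; the grasp point (between the pads) lies 19 mm behind it; z points along the fingers, y is the line along which they close (so a half turn about z gives the same grasp; the last joint's range is limited). The gripper opens to 85 mm and grips with 20 to 120 N. Pads are 22 mm wide; open, the fingers measure 114 mm over their backs; the gripper's body (76 mm by 85 mm) begins 54 mm behind the grasp point. The pads swing forward as they close: fully open they stand 13 mm farther back than shut.
Start: joints at [-69.695, 7.471, 85.268, -0, 87.261, -4.893], TCP at [255.475, -542.898, 231.292] pointing down, gripper open.
Joint ranges: [-169.43, 169.43], [-51.17, 129.36], [1.28, 143.12], [-76.62, 256.62], [0, 156.53], [-152.29, 152.29]. Speed limits (degrees/s): [136.94, 136.94, 159.86, 180, 180, 180].

## Interface

Orientations are given as [roll, pitch, yaw] about the fixed x, y, z axes, in that order (R = Rz(yaw) Ry(pitch) Rx(roll)).
In Python, from bench import sense, snapshot, camera_params, hand_in, masks_of, pinpoint gives the robot as it stands.
- The arm moves only by the tool step_arm, never from a script. Its argument "targets" is a list of rows, each an object with "angular": the turn, a rotation vector about the tool's x, y, z scaled (see below), a list of three; "dp": the shift along the tool's x, y, z scaled (see below), a list of three; "fingers": the closure, from 0 (fully open) to 1 (shut). A call has exactly 8 rows; each row is the pose to reach, as a shift and turn from the pose commanded when the call began, along the tool's axes at that moment, turning the shorter way round; what a row does not reach only later rows make up. The controller multiplies each number of a shift by 0.2 m and each number of a turn by 180 degrees. A row lasts 1/8 s, in which the tool goes at most 62.5 mm and 10.7 degrees, less where a joint would pass 70% of its speed; a pose out of reach is approached as far as the arm can. A call with a number of a shift or a turn outside -1 to 1 is refused whole. A call with a gripper value outside its range is refused whole. The fingers move at their own pace and stop on an object; "newtons" is the grip in N (left out, the last holds). Time passes only in rows, so rows that repeat a pose let the fingers close, or fill a call up. It gives the time, the measured TCP pose, the force, the opening and the grip force at its end, in the units of the state.
- sense(): the state, without advancing time (a new reading comes with each control period).
- snapshot(name): name is "side" or "top" or "wrist"; returns the picture (420x560x3 uint8, blue, green, red); there is no depth.
- camera_params(name): a dict with "vfov" (degrees; the focal length in pixels is half the picture's height over the tangent of half this angle, whatever the lens; pixels are square), "cx", "cy" (the principal point, pixels), "R" (3x3) and "t" (3): a world point X has camera coordinates R X + t. Camera axes: x right, y down, z forward; pixel columns grow to the right and rows downward; lengths in mm; the calibration is good to about 2 mm. A picture is of the moment at which its call begins: read the wrist's pose just before it. camera_params takes no time and is no camera call; for the wrist camera it gives the pose at the moment of the call.
- hand_in(): hands the job in; it is judged then, once.
Trained networks look in the newest picture that a camera, given by its name, has taken for a name from the list of things; names that differ only in an ending like _2 or _b are one class to them, and where a whole thing is asked for, a point or a joint stands for the part that bears it (a point fixed in the world has none). Each returns a list of dicts, best first, with "conf" (0 to 1); they miss things now and then, are a little off and sometimes report something else, mostly with a low value. They report only what shows in the picture. A call takes as long as a camera call. They do not tell look-alikes from the thing itself.
- masks_of(camera, label): "pixels" (420x560 bool, what is visible of it) and "at" ([column, row] in pixels, amid what is visible of it).
- pinpoint(camera, label): "at" ([column, row] in pixels: a listed point, or the origin of a listed thing).
The state is a dict: "time": time; "joint_pos": joint angles; "qd": joint speeds; "joint_efforts": joint torques, N m; "tool_pos": TCP position; "tcp_rot": TCP orientation; "ft_force": force on the tool from outside, world axes, zero at the start; "wrist_torque": the same for the moment, N m; "finger_gap": finger opening in mm; "grip_force": force on a finger pad.
Only numpy, scipy, OpenCV 4.12 (cv2) and the standard library are available. Lean on these libraries where they do the work, as an engineer would, in place of code of your own. Each camera call takes 0.05 s, during which the arm holds its last target. There are 200 camera calls.

## Task

Load the measuring bay: with one fingertip press down the flap's long bar and keep it down so that the spring-closed flap stays open, while the other fingertip pushes the sample carrier by its upright rear plate in under the flap until it is fully home against the end stop. Then let the bar up so that the flap shuts by itself over the carrier, and leave the hand clear. The carrier is only pushed, never lifted or tipped, and the other things on the table stay where they are.

Things in the scene. Friction and masses are not known exactly. Their poses are not given: they have to be found in the camera images.
- bay: Measuring bay, fixed: grey base plate 206 x 56 mm, top at z = 6 mm, two guide rails along x (inner faces y = -21 and +21 mm, tops z = 16 mm), white lens housing 75 x 70 x 44 mm at the far end. Origin on the table under the middle of the mouth; x points inward, the way the carrier is pushed, y left, z up. Plate from x = -145 to +61 mm.
- stop (a point): Middle of the end stop's face inside the bay, at bay x = 50, y = 0, z = 18 mm. The carrier's front face meets it when home; the carrier's origin is then at bay x = 13 mm.
- skirt (a point): Middle of the lower edge of the flap's front skirt, moving with the flap. Dark steel flap, 50 x 48 mm, roofs the channel from bay x = 0 to 50 mm; shut, it is 37 mm high and the skirt (bay x = 0 to 3 mm) hangs to z = 19 mm, so the carrier's block cannot pass. With the joint above 0.5 it passes freely.
- hinge (a point): Front end of the flap's hinge line, at bay x = 0, y = -26, z = 32 mm; the hinge runs along bay x, and this point's frame turns with the flap. The press bar's centre line is at y = -34, z = +12 mm in it: shut, the bar's centre is at bay y = -60, z = 44 mm; at joint 0.75 it is at bay y = -59, z = 18 mm.
- bar_front (a point): Front free end, on the centre line, of the press bar that opens the flap: round steel, diameter 10 mm, along bay x from -155 (this point) to +52 mm, right (-y) of the channel, fixed to the flap and turning with it. Its arms join it at bay x = 8 and 44 mm; in front of the mouth a fingertip can slide along its top while keeping it down.
- flap (a joint): Opening angle of the flap about its hinge, rad: 0 shut, 1.0 fully open (hard limit). Grows as the bar is pressed down. A spring shuts it: about 2 N on the bar to start, 4 to 5 N at 0.75.
- carrier: Loose aluminium sample carrier, about 0.26 kg, 74 x 36 mm, lying between the rails in front of the mouth. Origin at the centre of its underside; x to its front (inward), z up. A block 22 mm high (x = -3 to +37 mm), a low tongue 8 mm high (x = -31 to -3 mm) and an upright push plate 32 mm high (x = -37 to -31 mm).
- carrier_push (a point): Centre of the rear face of the carrier's push plate, the face to push: carrier x = -37 mm, 16 mm above its underside (22 mm above the table). The plate is 36 mm wide, its top 38 mm above the table. With the carrier home it stays outside, 24 mm in front of the mouth, and the skirt drops over the tongue behind the block.
- ring_gauge: Bystander: steel ring gauge, outside diameter 60, 18 mm high, left of the bay; origin at the centre of its underside.
- plug_gauge: Bystander: upright steel plug gauge, diameter 32, 48 mm high, left of the bay; origin at the centre of its underside.
- stepped_block: Bystander: stepped steel block 50 x 36 x 26 mm, right of the bay; origin at the centre of its underside.
- weight: Bystander: brass weight with a knob, diameter 38, 44 mm high, right of the bay; origin at the centre of its underside.
- mouse: Bystander: black computer mouse 105 x 60 x 30 mm, far left; origin at the centre of its underside.
- gauge_box: Bystander: shut wooden gauge box 100 x 130 x 45 mm, far right; origin at the centre of its underside.
- dust_brush: Bystander: dusting brush 170 mm long, lying far right; origin on its underside.
Things that resemble listed ones, but are neither listed nor needed, are in the scene too. Leave any orange look-alike of the carrier alone.

How it is judged (in metres and radians):
On the way, in this order (a step that is already met when the one before it is completed fails the run):
1. a finger holds the flap open by its bar while the carrier is still outside (value of joint flap above 0.4 rad and contact force between the fingers and flap above 0.5 N and x of carrier in the frame of bay below -0.035 m), for 0.2 s.
2. one finger keeps the flap open while another pushes the carrier's block in under it (value of joint flap above 0.4 rad and contact force between the fingers and flap above 0.5 N and contact force between the fingers and carrier above 0.1 N and x of carrier in the frame of bay between -0.03 and 0.005 m), for 0.1 s.
At the end, for the whole second after the job is handed in: The carrier lies flat in the channel within 4 mm of the end stop, at rest; the flap is shut (below 0.06 rad); the robot touches nothing (x of carrier in the frame of bay between 0.009 and 0.016 m and y of carrier in the frame of bay between -0.006 and 0.006 m and height (world z) of carrier below 0.01 m and angle between carrier's own z axis and vertical below 0.08 rad and value of joint flap below 0.06 rad and linear speed of carrier below 0.01 m/s).
It fails at once if the carrier is lifted off the base plate (height (world z) of carrier above 0.014 m).
It fails at once if the carrier is tipped (angle between carrier's own z axis and vertical above 0.2 rad).
It fails at once if another loose thing on the table is moved more than 15 mm (distance of any of ring_gauge, plug_gauge, stepped_block, weight, mouse, gauge_box, dust_brush from where it was at the start of the episode above 0.015 m).
It also fails if it takes over 40 s, if anything falls off the work surface, if the arm or the gripper's body presses on something with over 40 N, if the wrist force passes 120 N, or if a joint passes its speed limit or range.

## Working session

There is one attempt and no reset: what is moved stays moved. The work goes in short steps, Python scripts to look and compute and a tool call to move; the robot and the scene stay as the last step left them, time stands still between calls to the robot, and variables do not carry over. Pictures are saved under pics/ and viewed, at most 11 in all, crops included, and the job is handed in when it is done.

Besides the shell and the picture viewer there is one more tool, called after "Request:" as name(argument=value, ...), one argument or row to a line, values as JSON. step_arm: Moves the arm, as the interface text tells. Its arguments: {"type":"object","properties":{"targets":{"type":"array","items":{"type":"object","properties":{"angular":{"type":"array","items":{"type":"number","minimum":-1,"maximum":1}},"dp":{"type":"array","items":{"type":"number","minimum":-1,"maximum":1}},"fingers":{"type":"number"}}}},"newtons":{"type":"number"}},"required":["targets"]}

```bash
mkdir -p pics; cat > h.py <<'E'
import numpy as np, cv2
from bench import sense, snapshot, camera_params, hand_in, masks_of, pinpoint
def ray(p,uv):
    f=210/np.tan(np.radians(p["vfov"])/2); R=np.array(p["R"]);t=np.array(p["t"])
    d=R.T@np.array([(uv[0]-p["cx"])/f,(uv[1]-p["cy"])/f,1]); return -R.T@t,d
def at_z(p,uv,z):
    o,d=ray(p,uv); return o+d*(z-o[2])/d[2]
def proj(p,X):
    f=210/np.tan(np.radians(p["vfov"])/2)
    c=np.array(p["R"])@np.array(X)+np.array(p["t"]); return c[:2]/c[2]*f+[p["cx"],p["cy"]]
E
python3 - <<'E'
from h import *
ims=[]
for c in ("top","side"):
    im=snapshot(c); cv2.imwrite(f"pics/{c}0.png",im); p=camera_params(c)
    print(c,p["vfov"],p["cx"],p["cy"],np.round(-np.array(p["R"]).T@np.array(p["t"])))
    for n,z in (("bay",0),("stop",18),("skirt",19),("hinge",32),("bar_front",44),("carrier",6),("carrier_push",22)):
        for r in pinpoint(c,n)[:3]:
            print(c,n,round(r["conf"],2),np.round(r["at"]),np.round(at_z(p,r["at"],z),1))
print(sense())
E
```

```text
top 55.2006629475724 281.09584643057923 215.17972073751721 [ 353.  -34. 1118.]
top bay 0.79 [226. 188.] [620.2 114.4   0. ]
top stop 0.96 [226. 169.] [672.4 109.5  18. ]
top stop 0.34 [406. 201.] [ 564.9 -392.    18. ]
top skirt 0.95 [226. 188.] [617.1 111.9  19. ]
top skirt 0.64 [120. 257.] [431.9 401.1  19. ]
top skirt 0.6 [408. 202.] [ 562.3 -396.    19. ]
top hinge 0.76 [234. 188.] [614.4  86.6  32. ]
top bar_front 0.77 [238. 245.] [452.3  76.2  44. ]
top carrier 0.85 [299. 191.] [606.1 -95.1   6. ]
top carrier 0.8 [163. 180.] [647.5 291.2   6. ]
top carrier 0.73 [233. 188.] [617.9  92.4   6. ]
top carrier_push 0.94 [221. 215.] [540.1 123.2  22. ]
top carrier_push 0.9 [229. 260.] [416.7 101.9  22. ]
top carrier_push 0.75 [154. 186.] [628.4 311.9  22. ]
side 43.93400648100775 280.9803420392702 211.1873446436815 [120. 899. 940.]
side bay 0.67 [233. 252.] [623.  107.6   0. ]
side stop 0.74 [217. 243.] [665.1 112.7  18. ]
side stop 0.34 [264. 263.] [526.  125.5  18. ]
side skirt 0.71 [227. 246.] [635.5 113.4  19. ]
side hinge 0.79 [240. 239.] [612.1  89.1  32. ]
side bar_front 0.7 [2
[... 333 characters left out ...]
3.3  22. ]
{'time': 0.8, 'joint_pos': array([-6.96949818e+01,  7.46869600e+00,  8.52691528e+01,  2.75709130e-04,
        8.72613406e+01, -4.89300065e+00]), 'qd': array([-0.01312451,  0.09248351,  0.05616318,  0.03646304, -0.10690143,
        0.03879607]), 'joint_efforts': array([ 1.81737134e-03, -5.69254661e+01, -5.00835514e+01, -9.32186936e-05,
        1.00629572e-03, -1.45894859e-05]), 'tool_pos': array([ 255.47013679, -542.89174779,  231.30501329]), 'tcp_rot': array([ 1.79999169e+02, -2.05247855e-04,  2.51980057e+01]), 'ft_force': array([0.21605617, 0.20415785, 1.15007807]), 'wrist_torque': array([-0.05440773,  0.00693535, -0.01133252]), 'grip_force': 0.0, 'finger_gap': 85.80648443990661}
```

View pics/top0.png

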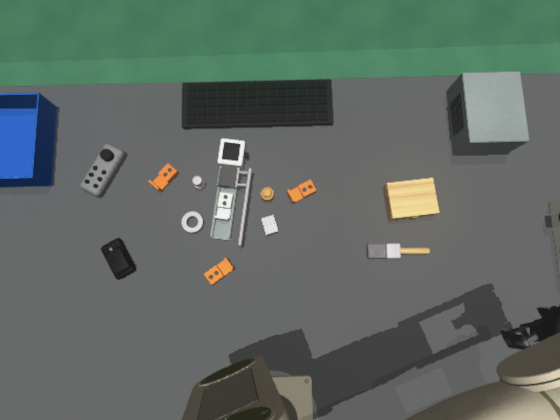

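View pics/side0.png

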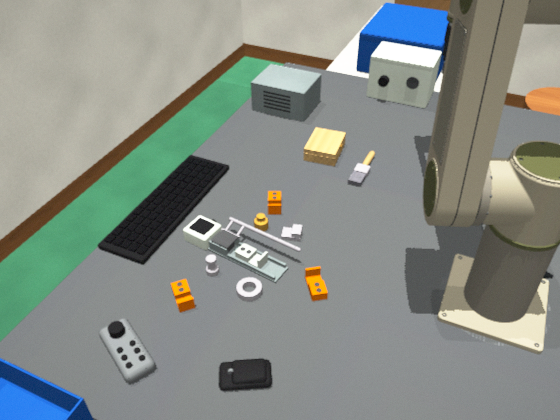

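The silver carrier sits in the channel near top (224,205). The orange look-alikes, to be left alone, are at (164,177), (302,190) and (218,271). The bay runs nearly along world x, yawed about -7°. I'll move over it now and look closer.

Request:
step_arm(
  targets=[
    {"dp": [0.108, -0.095, 0], "fingers": 0.45},
    {"dp": [0.216, -0.19, 0], "fingers": 0.45},
    {"dp": [0.324, -0.285, 0], "fingers": 0.45},
    {"dp": [0.432, -0.38, 0], "fingers": 0.45},
    {"dp": [0.54, -0.475, 0], "fingers": 0.45},
    {"dp": [0.648, -0.57, 0], "fingers": 0.45},
    {"dp": [0.756, -0.665, 0], "fingers": 0.45},
    {"dp": [0.864, -0.76, 0], "fingers": 0.45},
  ],
)

```text
validation failed for argument at $.ta...
```

Request:
step_arm(
  targets=[
    {"dp": [0.108, -0.095, 0], "fingers": 0.45},
    {"dp": [0.216, -0.19, 0], "fingers": 0.45},
    {"dp": [0.324, -0.285, 0], "fingers": 0.45},
    {"dp": [0.432, -0.38, 0], "fingers": 0.45},
    {"dp": [0.54, -0.475, 0], "fingers": 0.45},
    {"dp": [0.648, -0.57, 0], "fingers": 0.45},
    {"dp": [0.756, -0.665, 0], "fingers": 0.45},
    {"dp": [0.864, -0.76, 0], "fingers": 0.45},
  ],
)

```text
validation failed for argument at $.ta...
```

Request:
step_arm(
  targets=[
    {"dp": [0.108, -0.095, 0], "angular": [0, 0, 0.025], "fingers": 0.45},
    {"dp": [0.216, -0.19, 0], "angular": [0, 0, 0.05], "fingers": 0.45},
    {"dp": [0.324, -0.285, 0], "angular": [0, 0, 0.075], "fingers": 0.45},
    {"dp": [0.432, -0.38, 0], "angular": [0, 0, 0.1], "fingers": 0.45},
    {"dp": [0.54, -0.475, 0], "angular": [0, 0, 0.125], "fingers": 0.45},
    {"dp": [0.648, -0.57, 0], "angular": [0, 0, 0.15], "fingers": 0.45},
    {"dp": [0.756, -0.665, 0], "angular": [0, 0, 0.165], "fingers": 0.45},
    {"dp": [0.864, -0.76, 0], "angular": [0, 0, 0.18], "fingers": 0.45},
  ],
)

```text
time: 1.8
tool_pos: [347.4, -331.0, 231.5]
tcp_rot: [180.0, -0.0, -7.3]
ft_force: [1.5, -0.1, -0.0]
finger_gap: 47.2
grip_force: 0.0
```

```bash
python3 - <<'E'
from h import *
c="wrist"; s=sense(); p=camera_params(c); im=snapshot(c)
cv2.imwrite("pics/w1.png",im)
print(s["time"],s["tool_pos"],s["tcp_rot"],s["finger_gap"],s["ft_force"],p["vfov"],-np.array(p["R"]).T@np.array(p["t"]))
for n,z in (("bay",0),("stop",18),("skirt",19),("hinge",32),("bar_front",44),("carrier",6),("carrier_push",22)):
    for r in pinpoint(c,n)[:3]:
        print(c,n,round(r["conf"],2),np.round(r["at"]),np.round(at_z(p,r["at"],z),1))
E
```

```text
1.8 [ 347.43774763 -330.95156609  231.46045442] [ 1.79986500e+02 -1.87675512e-02 -7.29660157e+00] 47.166995827355244 [ 1.5353738  -0.07517875 -0.04219427] 68.17550873857618 [ 417.46993911 -339.69022165  374.81522211]
```

View pics/w1.png

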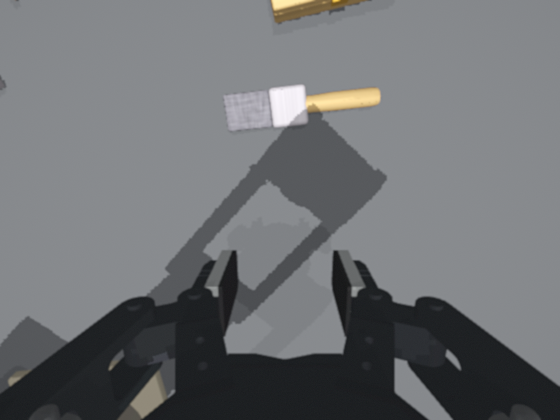

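The brush and box are in view and the bay is off to the left; two calls were refused because "angular" was missing. I'll continue.

Request:
step_arm(
  targets=[
    {"dp": [0.02, -0.12, 0], "angular": [0, 0, 0], "fingers": 0.45},
    {"dp": [0.05, -0.25, 0], "angular": [0, 0, 0], "fingers": 0.45},
    {"dp": [0.07, -0.38, 0], "angular": [0, 0, 0], "fingers": 0.45},
    {"dp": [0.1, -0.5, 0], "angular": [0, 0, 0], "fingers": 0.45},
    {"dp": [0.12, -0.63, 0], "angular": [0, 0, 0], "fingers": 0.45},
    {"dp": [0.15, -0.75, 0], "angular": [0, 0, 0], "fingers": 0.45},
    {"dp": [0.17, -0.88, 0], "angular": [0, 0, 0], "fingers": 0.45},
    {"dp": [0.2, -1, 0], "angular": [0, 0, 0], "fingers": 0.45},
  ],
)

```text
time: 3.2
tool_pos: [412.0, -138.2, 231.3]
tcp_rot: [180.0, -0.0, -7.2]
ft_force: [-0.1, -0.7, -0.9]
finger_gap: 47.2
grip_force: 0.0
```

Request:
step_arm(
  targets=[
    {"dp": [0.02, -0.14, 0], "angular": [0, 0, 0], "fingers": 0.45},
    {"dp": [0.05, -0.28, 0], "angular": [0, 0, 0], "fingers": 0.45},
    {"dp": [0.07, -0.42, 0], "angular": [0, 0, 0], "fingers": 0.45},
    {"dp": [0.1, -0.56, 0], "angular": [0, 0, 0], "fingers": 0.45},
    {"dp": [0.12, -0.7, 0], "angular": [0, 0, 0], "fingers": 0.45},
    {"dp": [0.15, -0.84, 0], "angular": [0, 0, 0], "fingers": 0.45},
    {"dp": [0.18, -1, 0], "angular": [0, 0, 0], "fingers": 0.45},
    {"dp": [0.2, -1, 0], "angular": [0, 0, 0], "fingers": 0.45},
  ],
)

```text
time: 4.2
tool_pos: [477.0, 56.1, 231.1]
tcp_rot: [-180.0, 0.0, -7.1]
ft_force: [-0.1, 0.2, 0.4]
finger_gap: 47.0
grip_force: 0.0
```

```bash
cat > look.py <<'E'
from h import *
import sys
c="wrist"; s=sense(); p=camera_params(c); im=snapshot(c)
cv2.imwrite(f"pics/{sys.argv[1]}.png",im)
print(s["time"],s["tool_pos"],s["tcp_rot"],s["finger_gap"],s["ft_force"])
for n,z in (("bay",0),("stop",18),("skirt",19),("hinge",32),("bar_front",44),("carrier",6),("carrier_push",22)):
    for r in pinpoint(c,n)[:2]:
        print(c,n,round(r["conf"],2),np.round(r["at"]),np.round(at_z(p,r["at"],z),1))
E
python3 look.py w2
```

```text
4.2 [477.04228713  56.066358   231.1305138 ] [-1.79982355e+02  2.30122409e-02 -7.09020219e+00] 46.986097342826184 [-0.14548955  0.19433887  0.43087811]
wrist bay 0.77 [221.  56.] [617.8 109.1   0. ]
wrist skirt 0.85 [214.  54.] [617.2 113.3  19. ]
wrist hinge 0.64 [242.  56.] [609.8  83.4  32. ]
wrist bar_front 0.71 [274. 206.] [452.8  71.8  44. ]
wrist carrier 0.82 [413.  43.] [604.1 -97.9   6. ]
wrist carrier 0.8 [53. 45.] [650.6 284.9   6. ]
wrist carrier_push 0.97 [385.  65.] [584.3 -62.5  22. ]
wrist carrier_push 0.8 [218. 146.] [524.7 125.5  22. ]
```

View pics/w2.png

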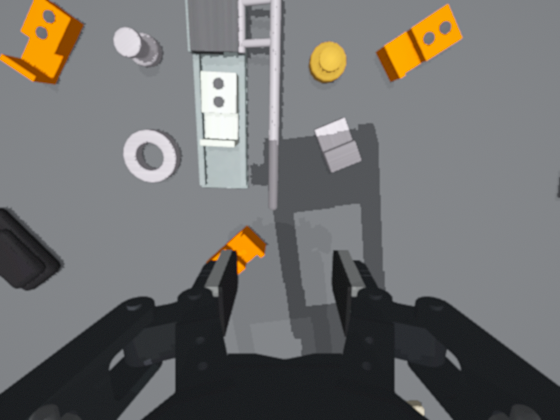

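The silver carrier is at (219,105) in the channel, with its push plate's top edge at about (218,143). The bar's front end is at (274,206). The orange look-alikes are outside the bay at (40,40), (420,40) and (240,245). I'll enlarge this to confirm and to read off the edges.

```bash
python3 - <<'E'
from h import *
im=cv2.imread("pics/w2.png"); cr=im[45:215,180:290]
cv2.imwrite("pics/w2c.png",cv2.resize(cr,None,fx=3.5,fy=3.5,interpolation=cv2.INTER_CUBIC))
g=cv2.cvtColor(im,cv2.COLOR_BGR2GRAY)
E
```

```text
(no output)
```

View pics/w2c.png

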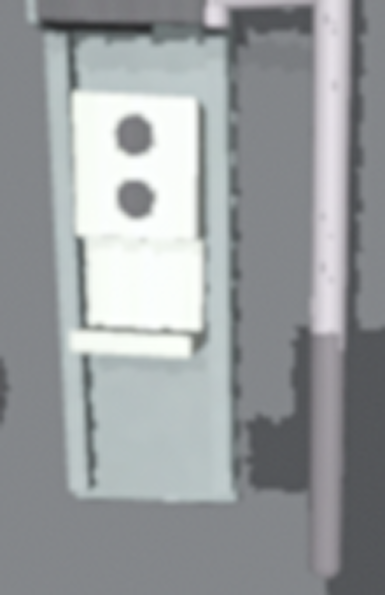

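```bash
python3 - <<'E'
from h import *
p=camera_params("wrist")
F=lambda x,y,z: at_z(p,(180+x/3.5,45+y/3.5),z)
a,b=F(330,10,44),F(325,560,44); e=F(325,577,44)
yaw=np.degrees(np.arctan2(*(a-b)[1::-1])); print("bar",a,b,yaw)
print("plateL",F(70,495,16),"R",F(235,500,16), "yaw edge R",F(228,40,16),"L",F(45,40,16))
for ps in (yaw,-7.5):
    r=np.radians(ps);ex=np.array([np.cos(r),np.sin(r)]);ey=np.array([-ex[1],ex[0]])
    o=e[:2]+155*ex+60*ey
    print("yaw",ps,"bay o from bar",o)
    for n,q in (("push top rear",F(131,354,38)),("plate L",F(72,345,38)),("plate R",F(192,345,38)),("baseL",F(70,495,16)),("baseR",F(235,500,16)),("skirtnet",np.array([617.2,113.3])),("barfar",a)):
        print(n,np.round([(q[:2]-o)@ex,(q[:2]-o)@ey],1))
E
```

```text
bar [610.18366806  47.53823949  44.        ] [454.17535212  70.69758786  44.        ] -8.443860732989949
plateL [479.94555639 155.07403152  16.        ] R [471.13136975 100.08548905  16.        ] yaw edge R [611.39392213  79.27887244  16.        ] L [618.43845377 133.9355851   16.        ]
yaw -8.443860732989949 bay o from bar [610.73118415 108.06476256]
push top rear [-86.8   0.1]
plate L [-84.4  17.9]
plate R [-83.7 -18.6]
baseL [-136.3   27.3]
baseR [-136.9  -28.4]
skirtnet [5.6 6.1]
barfar [  8.3 -60. ]
yaw -7.5 bay o from bar [610.10645869 110.73052617]
push top rear [-85.8  -1.1]
plate L [-83.2  16.8]
plate R [-83.1 -19.8]
baseL [-134.8   27. ]
baseR [-136.4  -28.7]
skirtnet [6.7 3.5]
barfar [  8.3 -62.6]
```

Confirmed: the silver carrier is flat in the channel. Bay yaw is about -8.4°, the plate's rear face is at world (525,121), and the bar runs parallel 60 mm to its right. I'll go to a hover behind the plate, straddling toward the bar.

Request:
step_arm(
  targets=[
    {"dp": [0.02, -0.05, 0.1], "angular": [0, 0, 0.007], "fingers": 0.45},
    {"dp": [0.04, -0.1, 0.2], "angular": [0, 0, 0.007], "fingers": 0.45},
    {"dp": [0.06, -0.15, 0.3], "angular": [0, 0, 0.007], "fingers": 0.45},
    {"dp": [0.07, -0.21, 0.45], "angular": [0, 0, 0.007], "fingers": 0.45},
    {"dp": [0.07, -0.21, 0.6], "angular": [0, 0, 0.007], "fingers": 0.45},
    {"dp": [0.07, -0.21, 0.72], "angular": [0, 0, 0.007], "fingers": 0.45},
    {"dp": [0.07, -0.21, 0.8], "angular": [0, 0, 0.007], "fingers": 0.45},
    {"dp": [0.07, -0.21, 0.83], "angular": [0, 0, 0.007], "fingers": 0.45},
  ],
)

```text
time: 5.6
tool_pos: [495.3, 94.7, 64.5]
tcp_rot: [180.0, 0.1, -8.5]
ft_force: [-0.2, 0.2, -0.2]
finger_gap: 46.8
grip_force: 0.0
```

```bash
python3 look.py w3
```

```text
5.6 [495.2996548   94.68062376  64.5260865 ] [ 1.79985282e+02  6.67293228e-02 -8.48248229e+00] 46.79030756444897 [-0.15846642  0.24774513 -0.19017595]
wrist bay 0.56 [233.  33.] [616.6 107.8   0. ]
wrist skirt 0.55 [208.  24.] [618.1 118.1  19. ]
wrist skirt 0.26 [92. 24.] [627.5 180.5  19. ]
wrist hinge 0.7 [270.  14.] [614.2  84.7  32. ]
wrist bar_front 0.6 [330. 302.] [453.9  73.6  44. ]
wrist bar_front 0.51 [117. 205.] [532.3 182.4  44. ]
wrist carrier 0.79 [236. 129.] [561.9 116.1   6. ]
wrist carrier 0.76 [259. 354.] [390.3 131.4   6. ]
wrist carrier_push 0.85 [232. 192.] [525.6 123.3  22. ]
wrist carrier_push 0.69 [549.  35.] [585.2 -61.7  22. ]
```

View pics/w3.png

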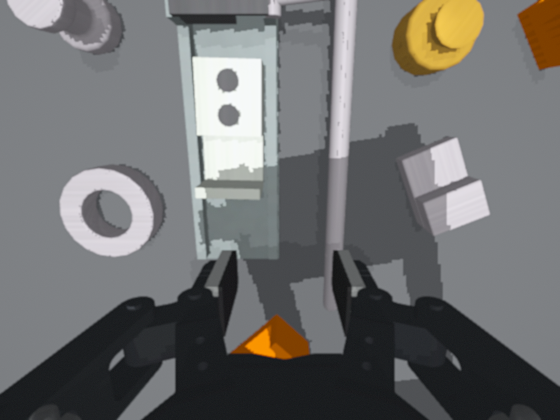

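```bash
python3 - <<'E'
from h import *
p=camera_params("wrist"); s=sense(); T=s["tool_pos"]; r=np.radians(-8.45)
ex=np.array([np.cos(r),np.sin(r)]);ey=np.array([-ex[1],ex[0]])
for n,u,z in (("bar",(341,100),44),("bar",(337,220),44),("bar",(331,300),44),("plate top L",(197,190),38),("plate top R",(260,190),38),("plateRear",(229,196),38)):
    d=at_z(p,u,z)[:2]-T[:2]; print(n,np.round([d@ex,d@ey],1))
for y in (-38,-23.5,23.5,38):
    for z in (64,70): print(y,z,np.round(proj(p,np.r_[T[:2]+y*ey+11*ex,z])),np.round(proj(p,np.r_[T[:2]+y*ey-11*ex,z])))
E
```

```text
bar [ 78.2 -28.3]
bar [ 14.3 -29.2]
bar [-37.1 -27.9]
plate top L [30.3 50. ]
plate top R [30.3 14.2]
plateRear [26.8 32. ]
-38 64 [361. 239.] [358. 278.]
-38 70 [363. 244.] [360. 284.]
-23.5 64 [332. 239.] [330. 278.]
-23.5 70 [334. 244.] [332. 284.]
23.5 64 [239. 239.] [240. 278.]
23.5 70 [237. 244.] [239. 284.]
38 64 [210. 239.] [213. 278.]
38 70 [207. 244.] [210. 284.]
```

The bar is under the right finger and the plate's centre is ahead of the left one, 27 mm forward of the TCP. I'll press down now.

Request:
step_arm(
  targets=[
    {"dp": [0, 0, 0.03], "angular": [0, 0, 0], "fingers": 0.45},
    {"dp": [0, 0, 0.06], "angular": [0, 0, 0], "fingers": 0.45},
    {"dp": [0, 0, 0.09], "angular": [0, 0, 0], "fingers": 0.45},
    {"dp": [0, 0, 0.12], "angular": [0, 0, 0], "fingers": 0.45},
    {"dp": [0, 0, 0.15], "angular": [0, 0, 0], "fingers": 0.45},
    {"dp": [0, 0, 0.18], "angular": [0, 0, 0], "fingers": 0.45},
    {"dp": [0, 0, 0.21], "angular": [0, 0, 0], "fingers": 0.45},
    {"dp": [0, 0, 0.22], "angular": [0, 0, 0], "fingers": 0.45},
  ],
)

```text
time: 7.0
tool_pos: [496.1, 95.4, 21.2]
tcp_rot: [-180.0, -0.0, -8.5]
ft_force: [0.4, 2.6, 4.2]
finger_gap: 46.8
grip_force: 2.3
```

```bash
python3 look.py w4; python3 -c "
from h import *
cv2.imwrite('pics/s4.png',cv2.resize(snapshot('side')[180:320,180:340],None,fx=4,fy=4,interpolation=2));print(sense()['ft_force'])"
```

```text
7.0 [496.07327502  95.38215445  21.19913314] [-1.79950838e+02 -2.47015166e-02 -8.46390256e+00] 46.84179531958657 [0.36326431 2.57987348 4.15453163]
wrist bay 0.88 [218.  14.] [615.8 109.3   0. ]
wrist bar_front 0.89 [338. 323.] [472.8  74.8  44. ]
wrist carrier 0.89 [223. 132.] [562.7 116.5   6. ]
wrist carrier_push 0.63 [219. 215.] [525.1 123.2  22. ]
[0.60011296 3.4445412  4.55084658]
```

View pics/w4.png

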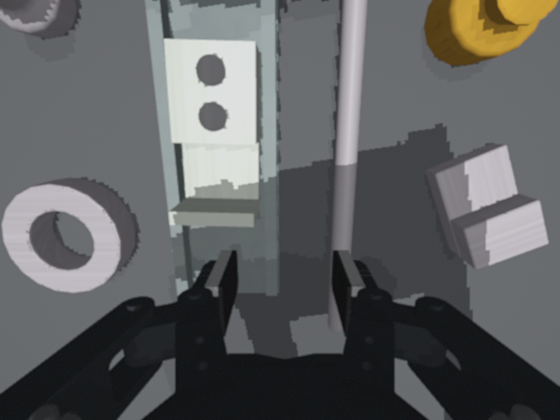

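The bar is under the right finger and the plate stands ahead of the left one, at (215,215). The vertical force of about 4.3 N means the flap is open. I'll check the side view.

View pics/s4.png

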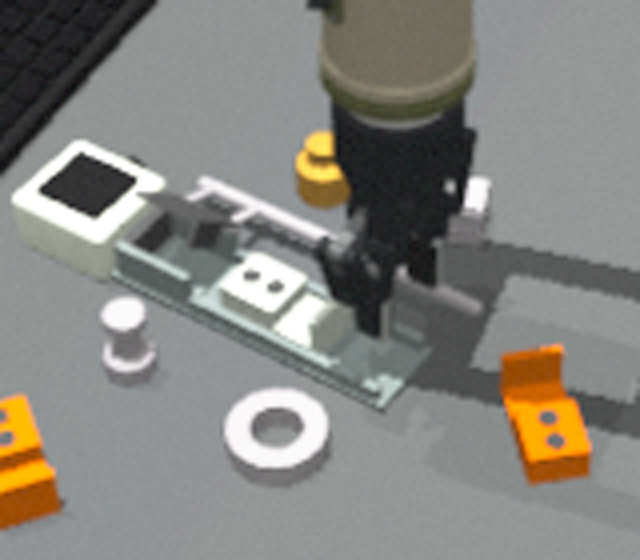

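The flap is clearly up and the carrier is untouched. I'll press 3 mm further and push.

Request:
step_arm(
  targets=[
    {"dp": [0, 0, 0.015], "angular": [0, 0, 0], "fingers": 0.45},
    {"dp": [0.04, 0, 0.015], "angular": [0, 0, 0], "fingers": 0.45},
    {"dp": [0.08, 0, 0.015], "angular": [0, 0, 0], "fingers": 0.45},
    {"dp": [0.12, 0, 0.015], "angular": [0, 0, 0], "fingers": 0.45},
    {"dp": [0.16, 0, 0.015], "angular": [0, 0, 0], "fingers": 0.45},
    {"dp": [0.2, 0, 0.015], "angular": [0, 0, 0], "fingers": 0.45},
    {"dp": [0.24, 0, 0.015], "angular": [0, 0, 0], "fingers": 0.45},
    {"dp": [0.27, 0, 0.015], "angular": [0, 0, 0], "fingers": 0.45},
  ],
)

```text
time: 8.45
tool_pos: [549.8, 86.9, 18.3]
tcp_rot: [-180.0, -0.0, -8.5]
ft_force: [-4.8, -0.4, 3.2]
finger_gap: 46.9
grip_force: 2.8
```

```bash
python3 look.py w5; python3 -c "
from h import *
cv2.imwrite('pics/s5.png',cv2.resize(snapshot('side')[180:320,180:340],None,fx=4,fy=4,interpolation=2));print(sense()['ft_force'])"
```

```text
8.45 [549.78425413  86.88881132  18.30499462] [-1.79998930e+02 -5.01868176e-03 -8.46748209e+00] 46.92756786162389 [-4.78223684 -0.37080335  3.15390547]
wrist bay 0.62 [223. 131.] [616.8 108.7   0. ]
wrist skirt 0.6 [177. 135.] [618.5 125.8  19. ]
wrist carrier 0.7 [218. 164.] [601.5 113.2   6. ]
wrist carrier_push 0.85 [219. 247.] [563.6 117.7  22. ]
[ 1.99309203 -1.92329133  3.63918731]
```

View pics/w5.png

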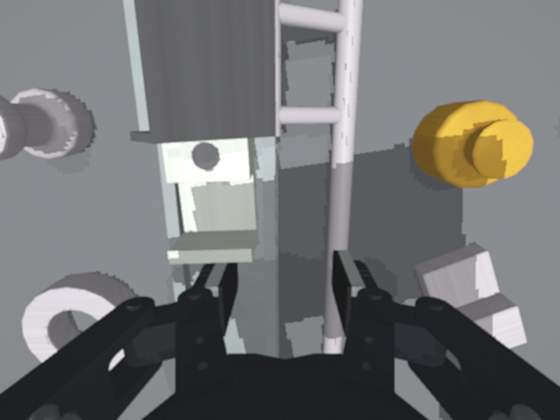

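The block has started in under the open flap, with about 27 mm to go. I'll continue slowly.

Request:
step_arm(
  targets=[
    {"dp": [0.02, 0, 0], "angular": [0, 0, 0], "fingers": 0.45},
    {"dp": [0.04, 0, 0], "angular": [0, 0, 0], "fingers": 0.45},
    {"dp": [0.06, 0, 0], "angular": [0, 0, 0], "fingers": 0.45},
    {"dp": [0.08, 0, 0], "angular": [0, 0, 0], "fingers": 0.45},
    {"dp": [0.09, 0, 0], "angular": [0, 0, 0], "fingers": 0.45},
    {"dp": [0.1, 0, 0], "angular": [0, 0, 0], "fingers": 0.45},
    {"dp": [0.11, 0, 0], "angular": [0, 0, 0], "fingers": 0.45},
    {"dp": [0.12, 0, 0], "angular": [0, 0, 0], "fingers": 0.45},
  ],
)

```text
time: 9.9
tool_pos: [571.1, 84.0, 17.6]
tcp_rot: [-180.0, 0.2, -8.5]
ft_force: [-6.5, 1.0, 6.3]
finger_gap: 47.0
grip_force: 3.8
```

```bash
python3 look.py w6
```

```text
9.9 [571.08075664  84.00453435  17.61600573] [-179.99581107    0.23113866   -8.45246012] 46.988971257732054 [-6.45141068  0.97845948  6.31870215]
wrist bay 0.9 [222. 175.] [616.2 110.7   0. ]
wrist skirt 0.81 [182. 195.] [612.9 126.8  19. ]
wrist skirt 0.64 [271. 191.] [608.6  84.9  19. ]
wrist hinge 0.73 [273. 189.] [612.3  83.2  32. ]
wrist carrier_push 0.86 [217. 247.] [585.5 115.4  22. ]
```

Request:
step_arm(
  targets=[
    {"dp": [0.005, 0, 0], "angular": [0, 0, 0], "fingers": 0.45},
    {"dp": [0.01, 0, 0], "angular": [0, 0, 0], "fingers": 0.45},
    {"dp": [0.015, 0, 0], "angular": [0, 0, 0], "fingers": 0.45},
    {"dp": [0.02, 0, 0], "angular": [0, 0, 0], "fingers": 0.45},
    {"dp": [0.025, 0, 0], "angular": [0, 0, 0], "fingers": 0.45},
    {"dp": [0.03, 0, 0], "angular": [0, 0, 0], "fingers": 0.45},
    {"dp": [0.03, 0, 0], "angular": [0, 0, 0], "fingers": 0.45},
    {"dp": [0.03, 0, 0], "angular": [0, 0, 0], "fingers": 0.45},
  ],
)

```text
time: 11.3
tool_pos: [577.2, 83.1, 17.6]
tcp_rot: [-180.0, 0.2, -8.5]
ft_force: [-4.4, 0.2, 6.3]
finger_gap: 47.1
grip_force: 3.2
```

```bash
python3 look.py w7
```

```text
11.3 [577.17964648  83.11543353  17.6332771 ] [-179.9929791     0.20464883   -8.45423399] 47.06924526730191 [-4.40677309  0.17776798  6.31582383]
wrist bay 0.93 [225. 188.] [615.4 109.5   0. ]
wrist bay 0.18 [ 69. 178.] [632.7 189.6   0. ]
wrist stop 0.76 [210.  81.] [665.9 102.2  18. ]
wrist skirt 0.94 [184. 210.] [611.2 126.7  19. ]
wrist skirt 0.2 [225. 185.] [620.7 105.   19. ]
wrist hinge 0.97 [271. 204.] [611.8  84.1  32. ]
wrist carrier_push 0.64 [217. 249.] [590.4 114.4  22. ]
```

View pics/w7.png

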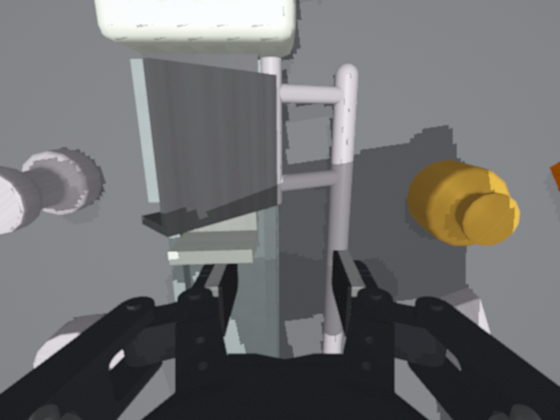

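The block is fully under the flap and about 2–3 mm from home. I'll creep until the force rises.

Request:
step_arm(
  targets=[
    {"dp": [0.005, 0, 0], "angular": [0, 0, 0], "fingers": 0.45},
    {"dp": [0.01, 0, 0], "angular": [0, 0, 0], "fingers": 0.45},
    {"dp": [0.015, 0, 0], "angular": [0, 0, 0], "fingers": 0.45},
    {"dp": [0.02, 0, 0], "angular": [0, 0, 0], "fingers": 0.45},
    {"dp": [0.02, 0, 0], "angular": [0, 0, 0], "fingers": 0.45},
    {"dp": [0.02, 0, 0], "angular": [0, 0, 0], "fingers": 0.45},
    {"dp": [0.02, 0, 0], "angular": [0, 0, 0], "fingers": 0.45},
    {"dp": [0.02, 0, 0], "angular": [0, 0, 0], "fingers": 0.45},
  ],
)

```text
time: 12.7
tool_pos: [578.8, 82.9, 17.5]
tcp_rot: [180.0, 0.5, -8.4]
ft_force: [-17.7, 1.0, 16.1]
finger_gap: 47.3
grip_force: 9.7
```

Force rose to 18 N with the motion stalled, so the carrier is home. I'll back off, then let the bar up.

Request:
step_arm(
  targets=[
    {"dp": [-0.02, 0, 0], "angular": [0, 0, 0], "fingers": 0.45},
    {"dp": [-0.05, 0, 0], "angular": [0, 0, 0], "fingers": 0.45},
    {"dp": [-0.08, 0, 0], "angular": [0, 0, 0], "fingers": 0.45},
    {"dp": [-0.08, 0, -0.03], "angular": [0, 0, 0], "fingers": 0.45},
    {"dp": [-0.08, 0, -0.07], "angular": [0, 0, 0], "fingers": 0.45},
    {"dp": [-0.08, 0, -0.12], "angular": [0, 0, 0], "fingers": 0.45},
    {"dp": [-0.08, 0, -0.18], "angular": [0, 0, 0], "fingers": 0.45},
    {"dp": [-0.08, 0, -0.25], "angular": [0, 0, 0], "fingers": 0.45},
  ],
)

```text
time: 13.7
tool_pos: [566.8, 84.4, 69.0]
tcp_rot: [180.0, 0.0, -8.5]
ft_force: [-0.5, 0.1, -0.4]
finger_gap: 46.7
grip_force: 0.0
```

Request:
step_arm(
  targets=[
    {"dp": [0, 0, -0.05], "angular": [0, 0, 0], "fingers": 0.45},
    {"dp": [0, 0, -0.1], "angular": [0, 0, 0], "fingers": 0.45},
    {"dp": [0, 0, -0.15], "angular": [0, 0, 0], "fingers": 0.45},
    {"dp": [0, 0, -0.2], "angular": [0, 0, 0], "fingers": 0.45},
    {"dp": [0, 0, -0.25], "angular": [0, 0, 0], "fingers": 0.45},
    {"dp": [0, 0, -0.3], "angular": [0, 0, 0], "fingers": 0.45},
    {"dp": [0, 0, -0.35], "angular": [0, 0, 0], "fingers": 0.45},
    {"dp": [0, 0, -0.35], "angular": [0, 0, 0], "fingers": 0.45},
  ],
)

```text
time: 14.7
tool_pos: [567.7, 84.4, 139.6]
tcp_rot: [-180.0, -0.1, -8.5]
ft_force: [0.4, -0.0, -0.0]
finger_gap: 46.7
grip_force: 0.0
```

```bash
python3 look.py w8
```

```text
14.7 [567.74526666  84.38175099 139.55919192] [-1.79978112e+02 -1.10292534e-01 -8.46243029e+00] 46.690506114120765 [ 0.35198091 -0.0420004  -0.00421591]
wrist bay 0.67 [249. 149.] [614.3 110.2   0. ]
wrist stop 0.56 [243.  83.] [667.4 103.2  18. ]
wrist skirt 0.91 [235. 149.] [617.5 119.7  19. ]
wrist hinge 0.57 [278. 153.] [610.   83.4  32. ]
wrist hinge 0.34 [238. 148.] [619.3 115.   32. ]
wrist bar_front 0.74 [314. 325.] [454.3  74.5  44. ]
wrist bar_front 0.49 [ 12. 358.] [460.6 359.2  44. ]
wrist carrier 0.85 [267. 360.] [388.6 131.1   6. ]
wrist carrier 0.83 [ 43. 134.] [653.9 285.    6. ]
wrist carrier_push 0.87 [456. 157.] [584.2 -62.2  22. ]
wrist carrier_push 0.82 [290. 352.] [410.1 102.6  22. ]
```

View pics/w8.png

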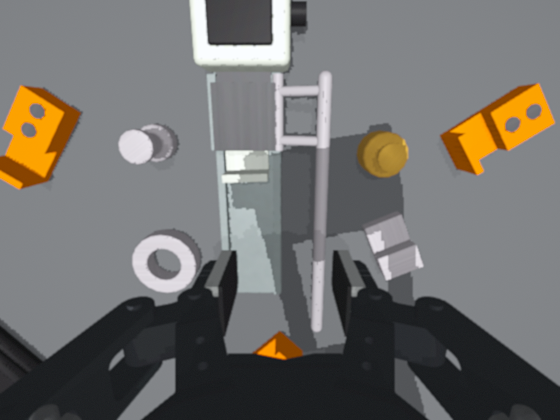

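The flap is shut over the carrier, the plate sits just in front of the mouth at (246,180), and the bystanders are in place. I'll check the plate distance numerically, then hand in.

```bash
python3 - <<'E'
from h import *
p=camera_params("wrist"); r=np.radians(-8.45); ex=np.array([np.cos(r),np.sin(r)])
a=at_z(p,(246,183),38)[:2]@ex; b=at_z(p,(246,150),37)[:2]@ex
print(a-b, "expect -24"); hand_in()
E
```

```text
-25.95210137827553 expect -24
the job is handed in; nothing more can be done
```

The job is handed in at about 15 s of the 40 s. The carrier was pushed against the end stop until the force rose to 18 N. The last picture shows the flap shut over it, the hand clear and the bystanders apparently in place. I measured the push plate about 26 mm in front of the mouth (24 mm expected); no verdict was returned.

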